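# Seat the lid and show the lacquer box to the camera

### The job

The lid of the oblong lacquer box is standing proud: press it down until it is fully home while the box stands on the bench. Then pick up the box and show it to the inspection camera: its middle straight out in front of the lens, 15 cm from the front glass, lid uppermost, with one of its two short ends turned squarely to the lens (so the box leans back to match the camera's downward look). Finish holding it there, still, in the gripper; do not put it down or let go, and leave the other wares, the tools and the camera where they are.

Things in the scene. Friction and masses are not known exactly. Their poses are not given: they have to be found in the camera images.
- box_center (a point): Centre of the oblong box in red-brown lacquer, 80 x 50 x 60 mm (x, y, z) with its lid home: body the lower 42 mm, lid the upper 18 mm, both 80 x 50 mm outside. The point lies 30 mm above the underside. x along the length, y across the width, z up through the lid. Loose on the bench, 0.2 to 0.35 kg. Grasp it across the 50 mm width, on the body, once the lid is home.
- lid_top (a point): Middle of the flat top of the lid, which has a low carved blossom at the middle; the axes are those of the box. It is 60 mm above the box's underside with the lid home, more while the lid is proud.
- lid (a joint): How far the lid stands above its seat, in m: 0 fully home (against a hard stop), 0.006 to 0.009 at the start, when a pale wooden band shows below it. The lid is a tight sliding fit: about 7 N straight down moves it, and it stays where it is left. It cannot come off.
- lens (a point): Middle of the front glass of the inspection camera: white 70 x 50 x 50 mm housing, black lens barrel 36 mm across, 30 mm long. x points out of the lens along its line of sight, y is level, z is the camera's up. It looks 25 degrees below level, roughly towards the robot; heading and lens height (0.25 to 0.32 m above the bench) vary between starts. It stays still during the job.
- stand: Fixed stand of the camera: steel base plate 140 x 120 x 14 mm with a round column 22 mm thick and 0.42 m tall at its rear, the camera on an arm in front of the column. Origin on the bench, 70 mm behind the lens when seen from above; x points the way the camera looks, z up.
- caddy: Round lidded tea caddy, 66 mm across, 67 mm tall, among the work; leave it alone. Origin under its centre, z up.
- bowl: Open round bowl, 100 mm across, 50 mm tall, among the work; leave it alone. Origin under its centre, z up.
- flat_box: Low square box 65 x 65 x 30 mm; leave it alone. Origin under its centre, z up.
- plate: Dark wooden round plate, 130 mm across, 18 mm tall; leave it alone. Origin under its centre, z up.
- brush: Wooden-handled brush about 160 mm long lying flat; leave it alone. x along it.
- spatula: Wooden-handled spatula about 170 mm long lying flat; leave it alone. x along it.
Mind the look-alikes: they are no part of the job. What is shaped like the part that bears box_center but orange is not meant.

How it is judged (in metres and radians):
On the way, in this order (a step that is already met when the one before it is completed fails the run):
1. the lid is pressed fully home while the box stands on the bench (value of joint lid below 0.0015 m and height (world z) of box_center below 0.036 m and angle between box_center's own z axis and vertical below 0.1 rad), for 0.2 s.
2. the box is lifted clear of the bench in the gripper (height (world z) of box_center above 0.08 m and contact force between box and the fingers above 1 N), for 0.2 s.
At the end, for the whole second after the job is handed in: The gripper holds the box in the air, lid home (1.5 mm) and uppermost, clear of the stand; its centre 150 mm out from the glass (within 25 mm), within 20 mm of the line of sight; a short end faces the lens and the box leans back with the camera, each within 0.2 rad (x of box_center in the frame of lens between 0.125 and 0.175 m and y of box_center in the frame of lens between -0.02 and 0.02 m and z of box_center in the frame of lens between -0.02 and 0.02 m and angle between the x axis of box_center and the x axis of lens, either way round below 0.2 rad and angle between the z axis of box_center and the z axis of lens, either way round below 0.2 rad and angle between box_center's own z axis and vertical below 0.8 rad and value of joint lid below 0.0015 m and height (world z) of box_center above 0.13 m and linear speed of box below 0.05 m/s and contact force between box and the fingers above 1 N and contact force between box and stand below 0.5 N); the arm keeps its last pose, push and grip.
It fails at once if another ware or a tool is moved more than 30 mm (distance of any of caddy, bowl, flat_box, plate, brush, spatula from where it was at the start of the episode above 0.03 m).
It fails at once if the camera is knocked out of place (over 10 mm) (distance of lens from where it was at the start of the episode above 0.01 m).
It also fails if it takes over 48 s, if anything falls off the work surface, if the arm or the gripper's body presses on something with over 40 N, if the wrist force passes 120 N, or if a joint passes its speed limit or range.

### The arm

A 6-joint arm with a two-finger parallel gripper is mounted at the origin on the work surface. World frame = base frame: x ahead of the robot, y to its left, z up, the work surface at z = 0. Lengths are in mm, angles in rad, forces in N, time in s.
With the tool pointing down it reaches from about 350 to 775 mm from the base axis. Payload 7.3 kg.
Tool frame: the origin (TCP) lies at the very end of the fingers, on their centre line; the grasp point (between the pads) lies 19 mm behind it (r.grasp_offset is the distance from the TCP to the grasp point, in mm); x points along the fingers, z is the direction in which the jaws open and shut, and the axes are right-handed (so a half turn about x gives the same grasp; the last joint's range is limited). The gripper opens to 92 mm and grips with 3 to 60 N. Pads are 19 mm wide; open, the fingers measure 130 mm over their backs; the gripper's body (75 mm by 190 mm) begins 47 mm behind the grasp point.
Start: joints at [-1.393, 0.342, 1.524, -0, 1.275, -0.146], TCP at [167.063, -497.73, 226.741] pointing down, gripper open.
Joint ranges: [-2.53, 2.53], [-0.77, 2.02], [0.04, 2.7], [-1, 4.14], [0.28, 2.66], [-3.11, 3.11]. Speed limits (rad/s): [2.57, 2.57, 3.14, 3.14, 3.14, 3.14].

### API

Orientations are given as a unit quaternion [w, x, y, z].
In Python, from rig import r gives the robot as it stands. The module is installed in compiled form; this text tells all that it offers.
- The arm moves only by the tool jog_arm, never from a script. Its argument "rows" is a list that holds one entry, the list of rows, each a list of 7 numbers: the shift along the world's x, y, z in mm, then the turn, a rotation vector about the world's x, y, z in rad, then the finger opening in mm, from 0 to 91.8. In form: [[[tx, ty, tz, wx, wy, wz, fingers], ...]]. A call has 1 to 20 rows; each row shifts and turns the commanded pose from where the row before left it; what a row does not reach is not made up. A row lasts 1/10 s, in which the tool goes at most 50 mm and 8.59 degrees, less where a joint would pass 70% of its speed; a pose out of reach is approached as far as the arm can. A call with a gripper value outside its range is refused whole. The fingers move at their own pace and stop on an object; "squeeze" is the grip in N (left out, the last holds). Time passes only in rows, so rows that do not move let the fingers close. It gives the time, the measured TCP pose, the force and the opening at its end, in the units of the state.
- r.state(): the state, without advancing time (a new reading comes with each control period).
- r.read_camera(name): name is "side" or "top" or "wrist"; returns the picture (420x560x3 uint8, red, green, blue); there is no depth.
- r.get_calibration(name): a dict with "fx", "fy", "cx", "cy" (pixels), "k1" (the pictures are not rectified: a ray, as slopes to the right and down, at radius r is drawn at 1 + k1 r^2 times it, then the intrinsics apply), "origin" and "orientation" of the camera in the world. Camera axes: x right, y up, looking along -z (the intrinsics and any distortion apply to the point x, -y, -z); pixel columns grow to the right and rows downward; lengths in mm; the calibration is good to about 2 mm. A picture is of the moment at which its call begins: read the wrist's pose just before it. get_calibration takes no time and is no camera call; for the wrist camera it gives the pose at the moment of the call.
- r.finish_job(): hands the job in, once; it reports no verdict.
Trained networks look in the newest picture that a camera, given by its name, has taken for a name from the list of things; names that differ only in an ending like _2 or _b are one class to them, and where a whole thing is asked for, a point or a joint stands for the part that bears it (a point fixed in the world has none). Each returns a list of dicts, best first, with "score" (0 to 1); they miss things now and then, are a little off and sometimes report something else, mostly with a low value. They report only what shows in the picture. A call takes as long as a camera call. They do not tell look-alikes from the thing itself.
- r.trace(name, camera): "region" (420x560 bool, what is visible of it) and "rect" ([left, top, width, height] in pixels, round what is visible of it).
The state is a dict: "time": time; "joint_positions": joint angles; "qvel": joint speeds; "tau": joint torques, N m; "position": TCP position; "tcp_rot": TCP orientation; "contact_force": force on the tool from outside, world axes, zero at the start; "ft_torque": the same for the moment, N m; "finger_gap": finger opening in mm.
Only numpy, scipy, OpenCV 4.12 (cv2) and the standard library are available. Lean on these libraries where they do the work, as an engineer would, in place of code of your own. Each camera call takes 0.05 s, during which the arm holds its last target. There are 200 camera calls.

## Working session

There is one attempt and no reset: what is moved stays moved. The work goes in short steps, Python scripts to look and compute and a tool call to move; the robot and the scene stay as the last step left them, time stands still between calls to the robot, and variables do not carry over. Pictures are saved under pics/ and viewed, about 8 in all and at most 12, crops included, and the job is handed in when it is done.

Besides the shell and the picture viewer there is one more tool, called as name([rows], argument=value, ...), one row to a line, values as JSON. jog_arm: Moves the arm, as the interface text tells. Its arguments: {"type":"object","properties":{"rows":{"type":"array","items":{"type":"array","items":{"type":"array","items":{"type":"number"}}}},"squeeze":{"type":"number"}},"required":["rows"]}

```bash
mkdir -p pics
cat > h.py <<'E'
import numpy as np, cv2
from scipy.spatial.transform import Rotation as R
from rig import r
def rot(q): return R.from_quat(q,scalar_first=True).as_matrix()
def ray(c,uv):
    uv=np.atleast_2d(np.array(uv,float)); K=np.array([[c['fx'],0,c['cx']],[0,c['fy'],c['cy']],[0,0,1.]])
    p=cv2.undistortPoints(uv[:,None],K,np.array([c['k1'],0,0,0.]))[:,0]
    d=np.c_[p[:,0],-p[:,1],-np.ones(len(p))]@rot(c['orientation']).T
    return np.array(c['origin']),d
def proj(c,P):
    q=(np.atleast_2d(P)-np.array(c['origin']))@rot(c['orientation'])
    a=q[:,0]/-q[:,2];b=-q[:,1]/-q[:,2];s=1+c['k1']*(a*a+b*b)
    return np.c_[c['fx']*a*s+c['cx'],c['fy']*b*s+c['cy']]
def atz(c,uv,z):
    o,d=ray(c,uv); return o+d*((z-o[2])/d[:,2])[:,None]
def save(n,im): cv2.imwrite('pics/'+n,np.ascontiguousarray(im[:,:,::-1]))
E
python3 - <<'E'
from h import *
for n in('top','side'):
    im=r.read_camera(n); save(n+'0.png',im); c=r.get_calibration(n); print(n,c)
    for t in('box_center','lens','stand','caddy','bowl','flat_box','plate','brush','spatula'):
        print(t,[(round(d['score'],2),[int(v) for v in d['rect']]) for d in r.trace(t,n)])
print(r.state())
E
```

```text
top {'fx': 506.8030573352436, 'fy': 506.8030573352436, 'cx': 271.8916179271692, 'cy': 202.9633050862327, 'k1': 0.0023527944371896786, 'origin': array([ 362.36834082,   19.16789804, 1633.97117841]), 'orientation': array([-0.70228803, -0.03829341,  0.05338184,  0.70885508])}
box_center [(0.82, [376, 214, 32, 28]), (0.81, [340, 215, 20, 29]), (0.72, [328, 254, 31, 27])]
lens [(0.86, [170, 102, 30, 62])]
stand [(0.64, [169, 99, 55, 85])]
caddy [(0.64, [207, 229, 21, 22])]
bowl [(0.94, [267, 200, 33, 31])]
flat_box [(0.57, [146, 242, 27, 22])]
plate [(0.67, [339, 149, 39, 38])]
brush [(0.94, [136, 165, 17, 50])]
spatula [(0.73, [262, 253, 52, 24])]
side {'fx': 522.6001477452107, 'fy': 522.6001477452107, 'cx': 278.3129629437028, 'cy': 214.99200658047909, 'k1': -0.004787191262086766, 'origin': array([ 896.67965544, 1147.66338286, 1097.49183603]), 'orientation': array([0.12050293, 0.06426107, 0.43830098, 0.88839282])}
box_center [(0.84, [260, 166, 19, 27]), (0.74, [270, 183, 25, 24]), (0.6, [302, 186, 24, 25])]
lens [(0.74, [209, 214, 62, 33])]
stand [(0.82, [207, 197, 71, 148])]
caddy [(0.9
[... 284 characters left out ...]
]
{'time': 1.0, 'joint_positions': array([-1.39303631e+00,  3.41997892e-01,  1.52409163e+00, -1.91864878e-05,
        1.27538667e+00, -1.46020419e-01]), 'qvel': array([ 8.12549878e-04, -5.47902195e-04, -7.31436109e-04,  1.43182236e-03,
       -9.88432723e-05,  3.02464132e-04]), 'tau': array([ 2.20024447e-05, -4.31142175e+01, -2.44484264e+01,  7.18004722e-02,
        4.83262644e-02, -3.66432619e-05]), 'position': array([ 167.04025914, -497.74497471,  226.74452934]), 'tcp_rot': array([ 0.57408039,  0.41283528,  0.57403028, -0.4129019 ]), 'contact_force': array([ 0.3844985 , -0.04039847, -0.6247997 ]), 'ft_torque': array([-0.01363186, -0.01251107, -0.00310952]), 'finger_gap': 91.65526764116687}
```

Run:
```python
import cv2,numpy as np
a=cv2.imread('pics/top0.png')[80:300,110:440];b=cv2.imread('pics/side0.png')[130:400,180:400]
a=cv2.resize(a,None,fx=1.4,fy=1.4,interpolation=3);b=cv2.resize(b,None,fx=1.5,fy=1.5,interpolation=3)
o=np.zeros((600,800,3),np.uint8);o[:a.shape[0],:a.shape[1]]=a;o[:b.shape[0],470:470+b.shape[1]]=b
t=cv2.imread('pics/top0.png')[200:290,320:415];t=cv2.resize(t,None,fx=3,fy=3,interpolation=3);o[320:320+270,:285]=t
cv2.imwrite('pics/v1.png',o)
```

```text
(no output)
```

View pics/v1.png

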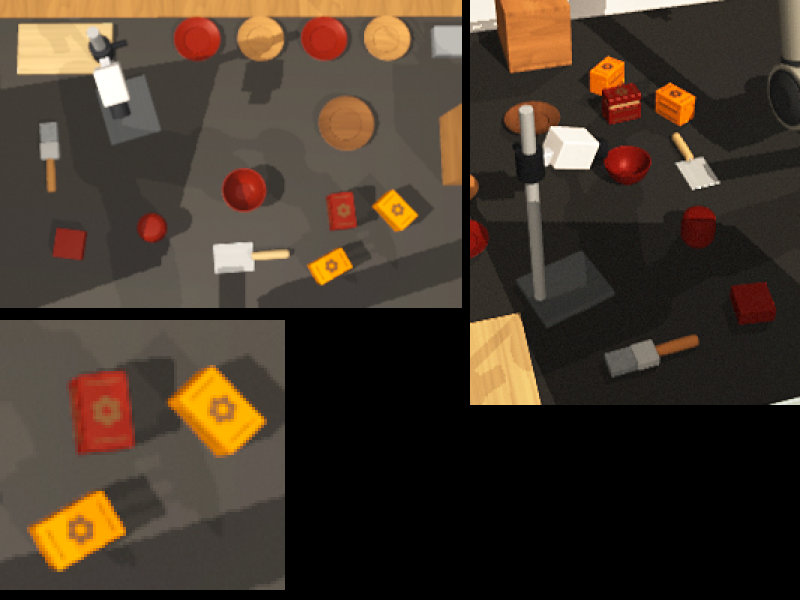

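```bash
cat >> h.py <<'E'
from scipy.optimize import minimize
def box(cx,cy,cz,sx,sy,sz):
    return np.array([[cx+a*sx/2,cy+b*sy/2,cz+d*sz/2] for a in(-1,1) for b in(-1,1) for d in(-1,1)])
def hull(m,uv):  # supersampled fill x4
    return cv2.fillConvexPoly(m,cv2.convexHull(np.round(uv*16*4+16*1.5).astype(np.int32)),1,shift=4)
def sil(c,parts):
    m=np.zeros((1680,2240),np.uint8)
    for P in parts: hull(m,proj(c,P))
    return cv2.resize(m.astype(np.float32),(560,420),interpolation=cv2.INTER_AREA)
def fit(obs,model,x0,step):
    def cost(x): return sum(np.abs(sil(c,model(x))-g).sum()/g.sum() for c,g in obs)
    s=np.vstack([x0]+[np.array(x0)+np.eye(len(x0))[i]*step[i] for i in range(len(x0))])
    best=minimize(cost,x0,method='Nelder-Mead',options=dict(initial_simplex=s,maxiter=250,xatol=.05,fatol=1e-4))
    return best.x,best.fun
def oblong(x):  # x,y,yaw,lid
    R_=R.from_euler('z',x[2]).as_matrix()
    return [box(0,0,30+x[3]/2,80,50,60+x[3])@R_.T+[x[0],x[1],0]]
def lensR(h): return R.from_euler('ZY',[h,np.radians(25)]).as_matrix()
def cam(x): # lens x,y,z,heading
    M=lensR(x[3]); a=np.linspace(0,2*np.pi,24,endpoint=False)
    bar=np.array([[d,18*np.cos(t),18*np.sin(t)] for d in(0,-30) for t in a])
    return [P@M.T+np.array(x[:3]) for P in(bar,box(-65,0,0,70,50,50))]
E
python3 - <<'E'
from h import *
C={n:r.get_calibration(n) for n in('top','side')}
for n,uv in dict(red=(350,229),or1=(392,228),or2=(343,267),lens=(190,158),housing=(186,135),plate=(358,168),bowl=(283,215),spat=(288,265)).items(): print(n,atz(C['top'],uv,60 if n!='lens' else 280)[0].round())
ob=[];oc=[]
for n in C:
    r.read_camera(n)
    b=[d for d in r.trace('box_center',n)]
    im=r.read_camera(n)
    for d in b: d['rg']=np.median(im[d['region']],0)
    b=min(b,key=lambda d:d['rg'][1]); print(n,b['rect'],b['rg'])
    ob.append((C[n],b['region'].astype(np.float32)))
    l=r.trace('lens',n)[0]; oc.append((C[n],l['region'].astype(np.float32))); print(l['rect'],l['region'].sum())
    im2=im.copy(); im2[l['region']]=[0,255,0]; im2[b['region']]=[0,0,255]; save('reg_'+n+'.png',im2)
np.savez('obs.npz',ob=[o[1] for o in ob],oc=[o[1] for o in oc])
p=atz(C['top'],(350,229),60)[0]
for y in(0,1.57): print(fit(ob,oblong,[p[0],p[1],y,7],[8,8,.3,3]))
p=atz(C['top'],(190,160),280)[0]
for h in(-2.5,-3.1,2.5): print(fit(oc,cam,[p[0],p[1],280,h],[20,20,20,.4]))
E
```

```text
red [ 484. -259.   60.]
or1 [ 486. -390.   60.]
or2 [ 366. -233.   60.]
lens [664. 210. 280.]
housing [787. 255.  60.]
plate [ 677. -290.   60.]
bowl [529. -50.  60.]
spat [374. -63.  60.]
top [148.3, 241.2, 23.7, 23.8] [141.  43.  32.]
[173.0, 104.0, 29.1, 60.2] 988
side [266.8, 187.5, 27.0, 21.4] [125.  25.  16.]
[353.0, 316.9, 30.8, 29.1] 645
(array([ 4.76966539e+02, -2.82590608e+02, -2.88583643e-02,  2.48020150e+00]), np.float64(2.1908035278320312))
(array([ 475.73625563, -288.19746856,    2.58043081,   -6.61611535]), np.float64(2.2387118339538574))
(array([693.75469461, 151.57661767, 279.9690903 ,  -1.79595176]), np.float64(2.724790573120117))
(array([719.25058154, 183.21247046, 134.21339428,  -1.77836854]), np.float64(2.7342941761016846))
(array([734.01134058, 174.20812543, 142.11080711,   4.52467653]), np.float64(2.6869094371795654))
```

Run:
```python
from h import *
def comp(m,uv,name):
    n,l,s,ce=cv2.connectedComponentsWithStats(m.astype(np.uint8)); k=l[uv[1],uv[0]]
    print(name,s[k],k); return (l==k).astype(np.float32)
ob=[];oc=[];vis=[]
for n,ub,uc in(('top',(345,229),(187,135)),('side',(283,200),(246,232))):
    c=r.get_calibration(n); im=cv2.imread(f'pics/{n}0.png')[:,:,::-1].astype(int)
    Rr,G,B=im[...,0],im[...,1],im[...,2]
    mb=((Rr>1.6*G)&(Rr>55)&(G<110)); mb=cv2.morphologyEx(mb.astype(np.uint8),3,np.ones((5,5)))
    mw=(im.min(2)>105)&(np.ptp(im,2)<40)
    g=comp(mb,ub,n+' box'); w=comp(mw,uc,n+' hous')
    ob.append((c,g)); oc.append((c,w))
    o=im.astype(np.uint8).copy(); o[g>0]=[0,0,255]; o[w>0]=[0,255,0]; vis.append(o)
p=atz(ob[0][0],(350,229),60)[0]
for y in(0,1.57): x,f=fit(ob,oblong,[p[0],p[1],y,7],[8,8,.3,3]); print('box',x,f)
hous=lambda x:[cam(x)[1]]
p=atz(oc[0][0],(189,160),280)[0]
for h in(-2.86,-2.5,-3.1): x,f=fit(oc,hous,[p[0],p[1],280,h],[20,20,20,.3]); print('cam',x,f)
for (c,_),v in zip(oc,vis):
    for P in cam(x):
        h=cv2.convexHull(proj(c,P).astype(np.float32)).round().astype(int); cv2.polylines(v,[h],1,(255,0,255))
a=cv2.resize(vis[0][90:260,150:420],None,fx=1.7,fy=1.7);b=cv2.resize(vis[1][150:350,200:360],None,fx=2,fy=2)
o=np.zeros((420,800,3),np.uint8);o[:a.shape[0],:a.shape[1]]=a;o[:b.shape[0],470:470+b.shape[1]]=b
save('v2.png',o)
```

```text
top box [343 217  22  28 529] 14
top hous [176 120  27  37 644] 4
side box [259 167  36  47 917] 17
side hous [229 214  37  29 878] 130
box [ 4.80310630e+02 -2.73338214e+02  7.28818782e-02  1.28070269e+01] 0.3999531865119934
box [ 480.19929614 -273.57079051    3.22125266   11.6858627 ] 0.4029248058795929
cam [647.80097996 188.84099963 297.40132287  -2.83290282] 0.2537878155708313
cam [647.58921824 188.77964239 297.09520824  -2.83926319] 0.2550240159034729
cam [647.3571857  189.08785216 296.62620204  -2.83675718] 0.25401464104652405
```

View pics/v2.png

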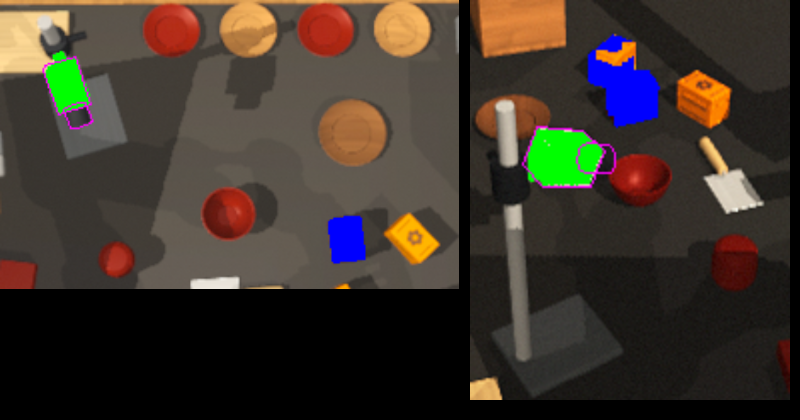

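Run:
```python
from h import *
ob=[]
for n,w in(('top',(338,212,370,250)),('side',(262,180,300,215))):
    c=r.get_calibration(n); im=cv2.imread(f'pics/{n}0.png')[:,:,::-1].astype(int)
    m=((im[...,0]>2.3*im[...,1])&(im[...,0]>45)).astype(np.uint8); k=np.zeros_like(m);k[w[1]:w[3],w[0]:w[2]]=1
    m=cv2.morphologyEx(m*k,2,np.ones((2,2))); g=np.zeros_like(m); cv2.fillConvexPoly(g,cv2.convexHull(cv2.findNonZero(m)),1)
    print(n,cv2.boundingRect(g),g.sum()); ob.append((c,g.astype(np.float32)))
for y in(0,1.57):
    x,f=fit(ob,oblong,[484,-262,y,7],[8,8,.3,3]); print('box',x,f)
print(r.get_calibration('wrist'),r.state()['time'])
print(rot(r.state()['tcp_rot']))
```

```text
top (344, 218, 22, 27) 514
side (263, 181, 32, 33) 799
box [ 4.77832704e+02 -2.76394926e+02  7.98535794e-02  1.39349679e+01] 0.2839541733264923
box [ 477.69794222 -276.25916466    3.2393761    16.33409258] 0.2889736592769623
{'fx': 307.83454442906293, 'fy': 307.83454442906293, 'cx': 277.7313416344233, 'cy': 211.2987477282292, 'k1': -0.06175886012988271, 'origin': array([ 231.49742136, -475.81217653,  385.13179577]), 'orientation': array([ 0.80529066, -0.10308776,  0.07419104, -0.57911618])} 1.4
[[ 1.89558294e-05  9.48032366e-01  3.18173902e-01]
 [-7.01770433e-05  3.18173903e-01 -9.48032364e-01]
 [-9.99999997e-01 -4.35776397e-06  7.25613586e-05]]
```

jog_arm([
  [[20, 18, 0, 0, 0, -0.024, 91], [30, 25, 0, 0, 0, -0.024, 91], [30, 25, 0, 0, 0, -0.024, 91], [30, 25, 0, 0, 0, -0.024, 91], [30, 25, 0, 0, 0, -0.024, 91], [30, 25, 0, 0, 0, -0.024, 91], [30, 25, 0, 0, 0, -0.024, 91], [30, 25, 0, 0, 0, -0.024, 91], [20, 25, 0, 0, 0, -0.024, 91], [13, 10, 0, 0, 0, -0.024, 91], [0, 0, 0, 0, 0, 0, 91], [0, 0, 0, 0, 0, 0, 91], [0, 0, 0, 0, 0, 0, 91]],
])

```text
time: 2.7
position: [429.5, -270.3, 226.7]
tcp_rot: [0.52, 0.479, 0.52, -0.479]
contact_force: [-1.2, -0.0, 0.1]
finger_gap: 91.0
```

Run:
```python
from h import *
c=r.get_calibration('wrist'); im=r.read_camera('wrist'); save('w1.png',im)
t=r.trace('box_center','wrist'); print(c['origin'],c['orientation'])
for d in t: print(d['score'],d['rect'],np.median(im[d['region']],0))
s=r.state(); print(s['time'],s['position'],s['contact_force'])
for z in(0,60): print(proj(c,oblong([480,-270,.08,7])[0]).round())
o=cv2.resize(im,None,fx=1.4,fy=1.4); save('v3.png',o)
```

```text
[ 497.2392525  -264.275927    385.08250122] [ 0.72999171 -0.09360806  0.08611077 -0.67151662]
0.94 [261.6, 109.1, 49.7, 82.7] [232.  86.  72.]
0.89 [209.1, 210.3, 79.6, 55.1] [247. 201.  95.]
0.75 [349.8, 114.0, 86.0, 88.3] [247. 196.  89.]
2.8 [ 429.43884371 -270.4692503   226.73864382] [ 0.1947828  -0.05980381 -0.74001771]
[[301. 179.]
 [306. 188.]
 [261. 178.]
 [258. 188.]
 [302. 112.]
 [307. 108.]
 [261. 112.]
 [257. 108.]]
[[301. 179.]
 [306. 188.]
 [261. 178.]
 [258. 188.]
 [302. 112.]
 [307. 108.]
 [261. 112.]
 [257. 108.]]
```

View pics/v3.png

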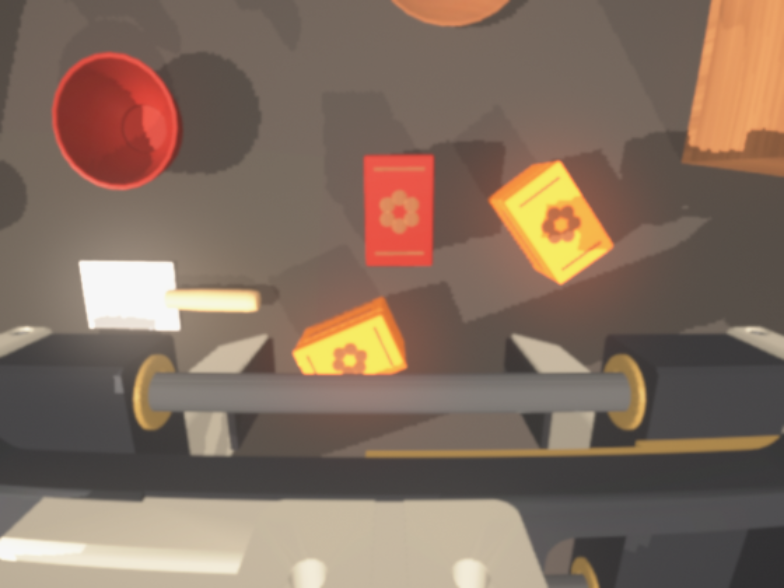

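The wrist picture shows three candidates. The red-brown box is at (285,150) with its blossom lid. The orange look-alikes are at about (249,238) and (393,158). The red one is the target, and the crop confirms it. Next I refine its pose in this view.

Run:
```python
from h import *
c=r.get_calibration('wrist'); im=r.read_camera('wrist').astype(int); ob=[]
t=r.trace('box_center','wrist'); t=min(t,key=lambda d:np.median(im[d['region']],0)[1]); print(t['rect'])
m=((im[...,0]>1.7*im[...,1])&(im[...,0]>60)).astype(np.uint8); k=np.zeros_like(m);k[100:200,250:320]=1;m=cv2.morphologyEx(m*k,2,np.ones((3,3)))
g=np.zeros_like(m); cv2.fillConvexPoly(g,cv2.convexHull(cv2.findNonZero(m)),1); print(cv2.boundingRect(g),g.sum())
for gg in(g.astype(np.float32),t['region'].astype(np.float32)):
    for x0 in([480,-270,.0],):
        print(fit([(c,gg)],lambda x:oblong([*x,7.5]),x0,[6,6,.15]))
```

```text
[255.2, 109.8, 54.8, 83.1]
(259, 110, 52, 81) 4096
(array([ 4.78830367e+02, -2.72720693e+02,  8.54414274e-02]), np.float64(0.0383453369140625))
(array([ 4.78691363e+02, -2.72798925e+02,  8.47217242e-02]), np.float64(0.021455705165863037))
```

jog_arm([
  [[20, -1, -10, 0, 0, 0, 0], [20, -1, -20, 0, 0, 0, 0], [9.5, -0.5, -30, 0, 0, 0, 0], [0, 0, -35, 0, 0, 0, 0], [0, 0, -25, 0, 0, 0, 0], [0, 0, -15, 0, 0, 0, 0], [0, 0, -10, 0, 0, 0, 0], [0, 0, -4, 0, 0, 0, 0], [0, 0, 0, 0, 0, 0, 0], [0, 0, 0, 0, 0, 0, 0]],
])

```text
time: 3.9
position: [480.0, -272.7, 78.6]
tcp_rot: [0.521, 0.479, 0.52, -0.479]
contact_force: [-0.7, 0.7, -0.2]
finger_gap: 15.6
```

jog_arm([
  [[0, 0, -2, 0, 0, 0, 0], [0, 0, -2, 0, 0, 0, 0], [0, 0, -2, 0, 0, 0, 0], [0, 0, -2, 0, 0, 0, 0], [0, 0, -2, 0, 0, 0, 0], [0, 0, -1, 0, 0, 0, 0]],
])

```text
time: 4.5
position: [479.6, -272.2, 67.1]
tcp_rot: [0.521, 0.479, 0.52, -0.479]
contact_force: [-1.3, 1.7, 7.1]
finger_gap: 0.5
```

jog_arm([
  [[0, 0, -1, 0, 0, 0, 0], [0, 0, -1, 0, 0, 0, 0], [0, 0, -1, 0, 0, 0, 0], [0, 0, -1, 0, 0, 0, 0], [0, 0, 0, 0, 0, 0, 0]],
])

```text
time: 5.0
position: [479.6, -272.2, 63.2]
tcp_rot: [0.521, 0.479, 0.52, -0.479]
contact_force: [-1.0, 0.8, 5.4]
finger_gap: -0.1
```

jog_arm([
  [[0, 0, -1, 0, 0, 0, 0], [0, 0, 0, 0, 0, 0, 0]],
])

```text
time: 5.2
position: [479.6, -272.2, 62.2]
tcp_rot: [0.521, 0.479, 0.52, -0.479]
contact_force: [-2.0, 1.7, 5.5]
finger_gap: 0.3
```

jog_arm([
  [[0, 0, -1, 0, 0, 0, 0], [0, 0, 0, 0, 0, 0, 0]],
])

```text
time: 5.4
position: [479.6, -272.2, 61.2]
tcp_rot: [0.521, 0.479, 0.52, -0.479]
contact_force: [-1.4, 1.1, 4.5]
finger_gap: 0.4
```

jog_arm([
  [[0, 0, -0.5, 0, 0, 0, 0], [0, 0, 0, 0, 0, 0, 0]],
])

```text
time: 5.6
position: [479.6, -272.2, 60.8]
tcp_rot: [0.521, 0.479, 0.52, -0.479]
contact_force: [-1.2, 1.1, 5.8]
finger_gap: 0.7
```

jog_arm([
  [[0, 0, -0.5, 0, 0, 0, 0], [0, 0, 0, 0, 0, 0, 0]],
])

```text
time: 5.8
position: [479.6, -272.2, 60.3]
tcp_rot: [0.521, 0.479, 0.52, -0.479]
contact_force: [-1.8, 1.2, 6.6]
finger_gap: 0.5
```

jog_arm([
  [[0, 0, -0.5, 0, 0, 0, 0], [0, 0, 0, 0, 0, 0, 0]],
])

```text
time: 6.0
position: [479.6, -272.2, 60.2]
tcp_rot: [0.521, 0.479, 0.52, -0.479]
contact_force: [-2.0, 1.4, 10.1]
finger_gap: 0.8
```

jog_arm([
  [[0, 0, -0.5, 0, 0, 0, 0], [0, 0, -0.5, 0, 0, 0, 0], [0, 0, 0, 0, 0, 0, 0]],
])

```text
time: 6.3
position: [479.7, -272.3, 60.1]
tcp_rot: [0.521, 0.479, 0.52, -0.479]
contact_force: [-4.0, 2.6, 17.0]
finger_gap: 0.4
```

jog_arm([
  [[0, 0, -0.5, 0, 0, 0, 0], [0, 0, 0, 0, 0, 0, 0], [0, 0, 0, 0, 0, 0, 0]],
])

```text
time: 6.6
position: [479.7, -272.3, 60.1]
tcp_rot: [0.521, 0.479, 0.52, -0.479]
contact_force: [-6.2, 4.6, 20.0]
finger_gap: 0.4
```

jog_arm([
  [[0, 0, 10, 0, 0, 0, 0], [0, 0, 25, 0, 0, 0, 74], [0, 0, 0, 0, 0, 0, 74], [0, 0, 0, 0, 0, 0, 74], [0, 0, 0, 0, 0, 0, 74], [0, 0, 0, 0, 0, 0, 74], [0, 0, 0, 0, 0, 0, 74], [0, 0, 0, 0, 0, 0, 74], [0, 0, 0, 0, 0, 0, 74], [0, 0, 0, 0, 0, 0, 74]],
])

```text
time: 7.6
position: [479.6, -272.2, 92.7]
tcp_rot: [0.52, 0.479, 0.521, -0.479]
contact_force: [0.0, -0.2, -0.0]
finger_gap: 67.9
```

Run:
```python
from h import *
s=r.state(); print(s['position'],s['finger_gap'])
c=r.get_calibration('wrist'); im=r.read_camera('wrist'); save('w2.png',im)
P=oblong([479,-272.5,.085,0])[0]; o=im.copy()
cv2.polylines(o,[cv2.convexHull(proj(c,P).astype(np.float32)).round().astype(int)],1,(0,0,255)); save('v4.png',o)
```

```text
[ 479.56136373 -272.22269793   92.65631849] 67.87595714365669
```

View pics/v4.png

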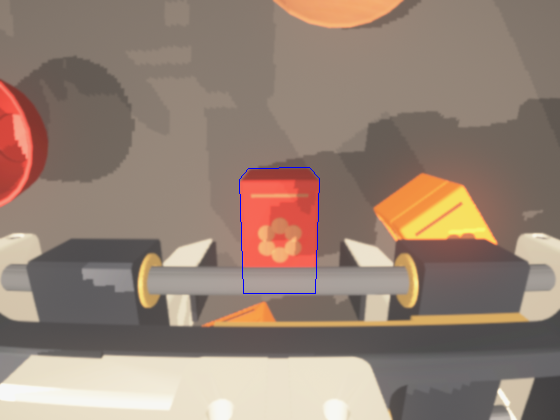

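The lid shows no pale band at (279,175), and the box still matches the model outline between the open fingers. Next I descend and grip.

jog_arm([
  [[0, 0, -20, 0, 0, 0, 76], [0, 0, -25, 0, 0, 0, 76], [0, 0, -20, 0, 0, 0, 76], [0, 0, -12, 0, 0, 0, 76], [0, 0, -7, 0, 0, 0, 76], [0, 0, 0, 0, 0, 0, 40], [0, 0, 0, 0, 0, 0, 40], [0, 0, 0, 0, 0, 0, 40], [0, 0, 0, 0, 0, 0, 40], [0, 0, 0, 0, 0, 0, 40], [0, 0, 0, 0, 0, 0, 40]],
], squeeze=30)

```text
time: 8.75
position: [480.0, -272.7, 9.6]
tcp_rot: [0.521, 0.479, 0.52, -0.479]
contact_force: [-0.5, 0.5, 5.8]
finger_gap: 49.7
```

jog_arm([
  [[0, 0, 3, 0, 0, 0, 40], [0, 0, 10, 0, 0, 0, 40], [0, 0, 20, 0, 0, 0, 40], [0, 0, 30, 0, 0, 0, 40], [0, 0, 30, 0, 0, 0, 40], [0, 0, 30, 0, 0, 0, 40], [0, 0, 30, 0, 0, 0, 40], [0, 0, 20, 0, 0, 0, 40], [0, 0, 10, 0, 0, 0, 40], [0, 0, 0, 0, 0, 0, 40], [0, 0, 0, 0, 0, 0, 40], [0, 0, 0, 0, 0, 0, 40]],
])

```text
time: 9.95
position: [478.9, -271.7, 190.3]
tcp_rot: [0.519, 0.479, 0.521, -0.479]
contact_force: [0.1, 0.6, -3.2]
finger_gap: 50.0
```

Run:
```python
from h import *
s=r.state(); p=s['position'];T=rot(s['tcp_rot']); print(s['time'],p,s['finger_gap'],s['contact_force'],s['joint_positions'].round(2))
# refine lens with barrel ring: report view for wrist and target
L=np.array([647.6,188.9,297.0]);h=-2.836
c0=np.array([479,-272.5,30]); B0=R.from_euler('z',.085).as_matrix()
z_tcp=float(7.7+0) # TCP z at grasp approx
M=lensR(h); tgt=L+150*M[:,0]
Bt=np.c_[-M[:,0],-M[:,1],M[:,2]]
off=T.T@(c0-np.array([p[0],p[1],8.0])); print('off in tool',off)
Dr=Bt@B0.T; Tt=Dr@T; pt=tgt-Tt@off
print('target',tgt,'tcp',pt,'delta',pt-p,'rotvec',R.from_matrix(Dr).as_rotvec(),'toolx',Tt[:,0])
```

```text
9.95 [ 478.91592815 -271.74096556  190.27889354] 49.95268144460747 [ 0.09664245  0.60032974 -3.15847218] [-0.66  0.42  1.51 -0.    1.22  0.83]
off in tool [-22.00136301  -0.026892     0.72284433]
target [517.95237897 147.99945023 233.60726074] tcp [526.57282143 151.51950274 213.66032103] delta [ 47.65689328 423.2604683   23.38142749] rotvec [ 0.08484316 -0.42889569  0.21707605] toolx [ 0.40062937  0.12832452 -0.90720941]
```

jog_arm([
  [[1.6, 14, 1, 0.0028, -0.0143, 0.0072, 40], [1.6, 14, 1, 0.0028, -0.0143, 0.0072, 40], [3.15, 28, 1.6, 0.0057, -0.0286, 0.0145, 40], [3.15, 28, 1.6, 0.0057, -0.0286, 0.0145, 40], [3.15, 28, 1.6, 0.0057, -0.0286, 0.0145, 40], [3.15, 28, 1.6, 0.0057, -0.0286, 0.0145, 40], [3.15, 28, 1.6, 0.0057, -0.0286, 0.0145, 40], [3.15, 28, 1.6, 0.0057, -0.0286, 0.0145, 40], [3.15, 28, 1.6, 0.0057, -0.0286, 0.0145, 40], [3.15, 28, 1.6, 0.0057, -0.0286, 0.0145, 40], [3.15, 28, 1.6, 0.0057, -0.0286, 0.0145, 40], [3.15, 28, 1.6, 0.0057, -0.0286, 0.0145, 40], [3.15, 28, 1.6, 0.0057, -0.0286, 0.0145, 40], [3.15, 28, 1.6, 0.0057, -0.0286, 0.0145, 40], [3.15, 29, 1.6, 0.0057, -0.0286, 0.0145, 40], [1.6, 15, 1, 0.0028, -0.0143, 0.0072, 40], [1.6, 15, 1, 0.0028, -0.0143, 0.0072, 40], [0, 0, 0, 0, 0, 0, 40], [0, 0, 0, 0, 0, 0, 40], [0, 0, 0, 0, 0, 0, 40]],
])

```text
time: 11.95
position: [526.5, 150.5, 216.5]
tcp_rot: [0.647, 0.532, 0.466, -0.285]
contact_force: [-0.1, 0.0, -2.1]
finger_gap: 50.2
```

Run:
```python
from h import *
s=r.state(); p=s['position'];T=rot(s['tcp_rot']); print(s['time'],p,s['finger_gap'],s['contact_force'],s['joint_positions'].round(2)); print(T)
X=[647.6,188.9,297.0,-2.836]; M=lensR(X[3]); c0=p+T@[-20.4,0,.7]; print('box in lens',M.T@(c0-X[:3]),'toolx.lensz',T[:,0]@M[:,2],'tooly.lensx',T[:,1]@M[:,0])
B=np.c_[T[:,1],-T[:,2],-T[:,0]]; Pb=box(0,0,0,80,50,60)@B.T+c0; vis=[]
for n in('top','side'):
    c=r.get_calibration(n); im=r.read_camera(n); save(n+'1.png',im); o=cv2.resize(im,None,fx=3,fy=3,interpolation=3)
    for P in cam(X)+[Pb]: cv2.polylines(o,[cv2.convexHull((proj(c,P)*3+1).astype(np.float32)).round().astype(int)],1,(0,255,255))
    q=(proj(c,[c0])[0]*3).astype(int); vis.append(o[max(q[1]-260,0):,max(q[0]-230,0):][:480,:400])
save('v5.png',np.hstack(vis))
```

```text
11.95 [526.53984522 150.52058334 216.4657247 ] 50.16273037944386 [-0.08740296  0.01534615 -2.06349967] [0.08 0.18 1.87 0.15 0.67 1.25]
[[ 4.02698177e-01  8.64787241e-01  2.99962008e-01]
 [ 1.27458884e-01  2.71536754e-01 -9.53950745e-01]
 [-9.06415143e-01  4.22387049e-01 -8.77460663e-04]]
box in lens [149.13025957   0.88741281   1.08257976] toolx.lensz -0.9999998883036364 tooly.lensx -0.9999992204306889
```

View pics/v5.png

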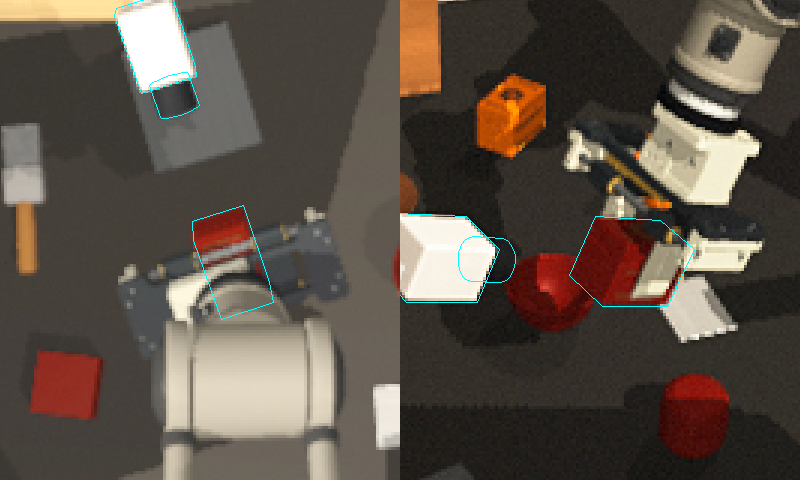

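Run:
```python
from h import *
s=r.state(); print(s['time'],s['finger_gap'],abs(s['qvel']).max()); print(r.finish_job())
```

```text
12.05 50.07720924688048 0.003464165700697753
the job is handed in; nothing more can be done
None
```

I pressed the lid home, lifted the red-brown box across its 50 mm width and presented it to the inspection camera. I handed the job in at 12 s with the box held still. No verdict is reported.

- **Lid:** The press stopped hard at 60.1 mm at about 20 N. No pale band showed afterwards.
- **Final position:** The estimated box centre in the lens frame is (149, 1, 1) mm against a target of (150, 0, 0). Its axes line up with the lens to under 0.01 rad, going by the tool pose. This rests on my fit of the lens pose from the top and side views. The box is taken as unmoved in the grip, at a measured opening of 50 mm.
- **Picture check:** The projected outlines of the box and camera matched the top and side pictures to about 1–2 pixels, or about 3–5 mm.
- **Other wares:** I did not measure whether any of them moved. The arm's path stayed well above them, and the last pictures showed nothing out of place in the parts I viewed.
- **Disagreements:** The first camera fits were poor because the networks' regions varied between calls, so I used colour masks instead. The side-view box fit was spoiled by an orange look-alike, so I used the wrist-view fit for the box.

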